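Load a double hook hanger on the tool track

TASK

Fit the double hanger, the one with a hook at both ends, to the tool track on the bench: put its foot in at the track's open, flared end and slide it along under the lips until it is fully home against the closed end, then let go of it. Leave the single-hook hanger standing where it is.

Things in the scene. Friction and masses are not known exactly. Their poses are not given: they have to be found in the camera images.
- double_hanger_center (a point): double hanger, loose, 0.2-0.45 kg, upright; mm: steel foot plate 60 (own x) x 54 (y) x 8 flat on the bench, grey upright block 40 (x) x 20 (y) on its middle up to 100 high (grip it across the 20); a thin round hook out of each end of the block, 60 above the foot's underside, reaching 74 from the middle along x and turned up to 85 high. Same either way round. Point: its centre, 50 mm above the foot's underside; z up.
- single_hanger_center (a point): single hanger, to be left alone: as the double hanger (same 60 x 54 mm foot, same 100 mm high block), but with one hook only, at its own +x end. Point: its centre, 50 mm above the foot's underside; z up.
- track: aluminium track fixed on the bench; mm: 200 long (own x), 22 high, no floor: the foot slides on the bench. Walls 66 apart inside; inward lips at 18-22 high leave a slot 34 wide, so the foot cannot enter from above. Closed at -x by a stop 30 high, inner face at x=-92: the hanger is home with its centre at x=-62, y=0. Origin: middle of length and width, on the bench; x points out of the open end, z up.
- track_mouth (a point): middle of the track's open end, on the bench (track x=+100 mm, y=0), where walls and lips begin; same axes as the track. From here two guide plates without lips, 22 high, flare outward for 30 mm until they are 100 mm apart. The hanger goes in with its hooks along the track; the hooks pass above lips and stop.
Things that resemble listed ones, but are neither listed nor needed, are in the scene too. What is shaped like the part that bears double_hanger_center but orange is not meant.

How it is judged:
By the outcome, as a careful person would: the job done as asked, in the order asked, and still so for the second after the job is handed in, with the robot touching nothing.
It also fails if it takes over 45 s, if anything falls off the work surface, if the arm or the gripper's body presses on something with over 40 N, if the wrist force passes 120 N, or if a joint passes its speed limit or range.

ROBOT

A 7-joint arm with a two-finger parallel gripper is mounted at the origin on the work surface. World frame = base frame: x ahead of the robot, y to its left, z up, the work surface at z = 0. Lengths are in m, angles in rad, forces in N, time in s.
With the tool pointing down it reaches from about 0.4 to 0.875 m from the base axis. Payload 4.4 kg.
Tool frame: the origin (TCP) lies between the finger pads; the fingertips stand 14 mm ahead of it and the grasp point (between the pads) lies 5 mm behind it (arm.tip_extent is the distance from the TCP to the fingertips, in m); z points along the fingers, y is the direction in which the jaws open and shut (so a half turn about z gives the same grasp; the last joint's range is limited). The gripper opens to 85 mm and grips with 20 to 120 N. Pads are 22 mm wide; open, the fingers measure 114 mm over their backs; the gripper's body (76 mm by 85 mm) begins 54 mm behind the grasp point. The pads swing forward as they close: fully open they stand 13 mm farther back than shut.
Start: joints at [1.219, 0.628, 0.038, 1.517, -0.027, 0.996, -0.02], TCP at [0.183, -0.624, 0.245] pointing down, gripper open.
Joint ranges: [-3.06, 3.06], [-0.37, 2.12], [-1.25, 1.32], [0.18, 2.47], [-1.1, 4.24], [0.23, 1.98], [-2.94, 2.94]. Speed limits (rad/s): [2.57, 2.57, 3.14, 3.14, 3.14, 3.14, 3.14].

INTERFACE

Orientations are given as [roll, pitch, yaw] about the fixed x, y, z axes, in that order (R = Rz(yaw) Ry(pitch) Rx(roll)).
In Python, from rig import telemetry, viewer, job, arm gives the robot as it stands. The module is installed in compiled form; this text tells all that it offers.
- The arm moves only by the tool drive_tool, never from a script. Its argument "series" is a list of rows, each a list of 5 numbers: the opening, from 0 (shut) to 1 (fully open), then the shift along the tool's x, y, z in mm, then the turn about the tool's z in degrees. A call has 1 to 20 rows; each row shifts and turns the commanded pose from where the row before left it, along the tool's axes as they then stand; what a row does not reach is not made up. A row lasts 1/8 s, in which the tool goes at most 62.5 mm and 10.7 degrees, less where a joint would pass 70% of its speed; a pose out of reach is approached as far as the arm can. A call is refused whole if a number of a shift passes 62.5 or a number of a turn 10.7, either way. A call with a gripper value outside its range is refused whole. The fingers move at their own pace and stop on an object; "grip_force" is the grip in N (left out, the last holds). Time passes only in rows, so rows that do not move let the fingers close. It gives the time, the measured TCP pose, the force and the opening at its end, in the units of the state.
- telemetry.state(): the state, without advancing time (a new reading comes with each control period).
- viewer.read_camera(name): name is "side" or "top" or "wrist"; returns the picture (420x560x3 uint8, red, green, blue); there is no depth.
- viewer.camera_params(name): a dict with "intrinsics" (3x3 intrinsics, pixels), "R" (3x3) and "t" (3): a world point X has camera coordinates R X + t; the wrist camera has in their place "T_tool_cam" (4x4, takes a point from camera to tool coordinates, whose origin is the TCP and whose axes are the flange's). Camera axes: x right, y down, z forward; pixel columns grow to the right and rows downward; lengths in m; the calibration is good to about 2 mm. A picture is of the moment at which its call begins: read the wrist's pose just before it. camera_params takes no time and is no camera call.
- job.sign_off(): hands the job in, once; it reports no verdict.
Trained networks look in the newest picture that a camera, given by its name, has taken for a name from the list of things; names that differ only in an ending like _2 or _b are one class to them, and where a whole thing is asked for, a point or a joint stands for the part that bears it (a point fixed in the world has none). Each returns a list of dicts, best first, with "confidence" (0 to 1); they miss things now and then, are a little off and sometimes report something else, mostly with a low value. They report only what shows in the picture. A call takes as long as a camera call. They do not tell look-alikes from the thing itself.
- viewer.look_for(camera, label): "extent" ([left, top, right, bottom] in pixels, round what is visible of it).
- viewer.masks_of(camera, label): "pixels" (420x560 bool, what is visible of it) and "extent" ([left, top, right, bottom] in pixels, round what is visible of it).
- viewer.mark_of(camera, label): "uv" ([column, row] in pixels: a listed point, or the origin of a listed thing).
The state is a dict: "clock": time; "q": joint angles; "dq": joint speeds; "effort": joint torques, N m; "tool_pos": TCP position; "orientation": TCP orientation; "wrist_force": force on the tool from outside, world axes, zero at the start; "ft_torque": the same for the moment, N m; "opening": finger opening in m.
Only numpy, scipy, OpenCV 4.12 (cv2) and the standard library are available. Lean on these libraries where they do the work, as an engineer would, in place of code of your own. Each camera call takes 0.05 s, during which the arm holds its last target.

## Working session

There is one attempt and no reset: what is moved stays moved. The work goes in short steps, Python scripts to look and compute and a tool call to move; the robot and the scene stay as the last step left them, time stands still between calls to the robot, and variables do not carry over. Pictures are saved under pics/ and viewed, and the job is handed in when it is done.

Besides the shell and the picture viewer there is one more tool, called after "Request:" as name(argument=value, ...) on one line, values as JSON. drive_tool: Moves the arm, as the interface text tells. Its arguments: {"type":"object","properties":{"series":{"type":"array"},"grip_force":{"type":"number"}},"required":["series"]}

```bash
mkdir -p pics; ls; python3 - <<'E'
from rig import telemetry, viewer, job, arm
import cv2
s=telemetry.state(); print({k:s[k] for k in('clock','tool_pos','orientation','opening','wrist_force')})
for n in('side','top'):
    im=viewer.read_camera(n); cv2.imwrite(f'pics/{n}0.png',im[:,:,::-1])
    for l in('double_hanger_center','single_hanger_center','track','track_mouth'):
        print(n,l,[(r['uv'],round(r['confidence'],2)) for r in viewer.mark_of(n,l)])
    for l in('double_hanger_center','single_hanger_center','track'):
        print(n,l,[(r['extent'],round(r['confidence'],2)) for r in viewer.look_for(n,l)])
    p=viewer.camera_params(n);print(p)
print(viewer.camera_params('wrist'),arm.tip_extent,telemetry.state()['clock'])
E
```

```text
pics
{'clock': 0.0, 'tool_pos': array([ 0.18309708, -0.62304869,  0.24439312]), 'orientation': array([-3.13967372e+00,  4.06203847e-05,  2.85787472e-01]), 'opening': 0.08514778930798786, 'wrist_force': array([-0.64688448, -0.46727752, -0.38616849])}
side double_hanger_center [([371.7, 357.8], 0.79), ([343.0, 266.6], 0.77), ([276.6, 205.3], 0.75), ([262.2, 269.2], 0.61)]
side single_hanger_center [([201.9, 242.9], 0.93)]
side track [([252.2, 150.7], 0.68)]
side track_mouth [([241.9, 175.5], 0.87)]
side double_hanger_center [([329.3, 332.3, 420.1, 388.1], 0.96), ([251.0, 231.5, 279.9, 302.2], 0.88), ([320.0, 229.8, 369.6, 296.9], 0.78)]
side single_hanger_center [([178.4, 215.9, 221.7, 271.0], 0.84)]
side track [([216.1, 124.2, 287.6, 187.7], 0.94)]
{'intrinsics': array([[408.55883697,   0.        , 277.40887606],
       [  0.        , 408.55883697, 208.64427524],
       [  0.        ,   0.        ,   1.        ]]), 'R': array([[-0.99281645, -0.11904344,  0.01200621],
       [-0.08833531,  0.66161251, -0.74462458],
       [ 0.08069921, -0.7403361 , -0.66737552]]), 't': array([ 0.472717
[... 777 characters left out ...]
 ,  0.02122843],
       [-0.99792077, -0.01678743, -0.062228  ],
       [ 0.06256287, -0.02022021, -0.99783617]]), 't': array([0.14107802, 0.43310547, 0.80159547])}
{'intrinsics': array([[341.10452284,   0.        , 284.80443446],
       [  0.        , 341.10452284, 206.51811216],
       [  0.        ,   0.        ,   1.        ]]), 'T_tool_cam': array([[ 7.29307705e-04, -9.48689076e-01, -3.16209591e-01,
         8.16707848e-02],
       [ 9.99999724e-01,  6.47706348e-04,  3.63162821e-04,
         6.62255148e-04],
       [-1.39717642e-04, -3.16209769e-01,  9.48689287e-01,
        -1.29329085e-01],
       [ 0.00000000e+00,  0.00000000e+00,  0.00000000e+00,
         1.00000000e+00]])} 0.014 0.8
```

```bash
python3 - <<'E'
import cv2
for n in('side','top'):
    im=cv2.imread(f'pics/{n}0.png'); cv2.imwrite(f'pics/{n}0b.png',cv2.resize(im,(800,600),interpolation=cv2.INTER_CUBIC))
E
```

```text
(no output)
```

View pics/side0b.png

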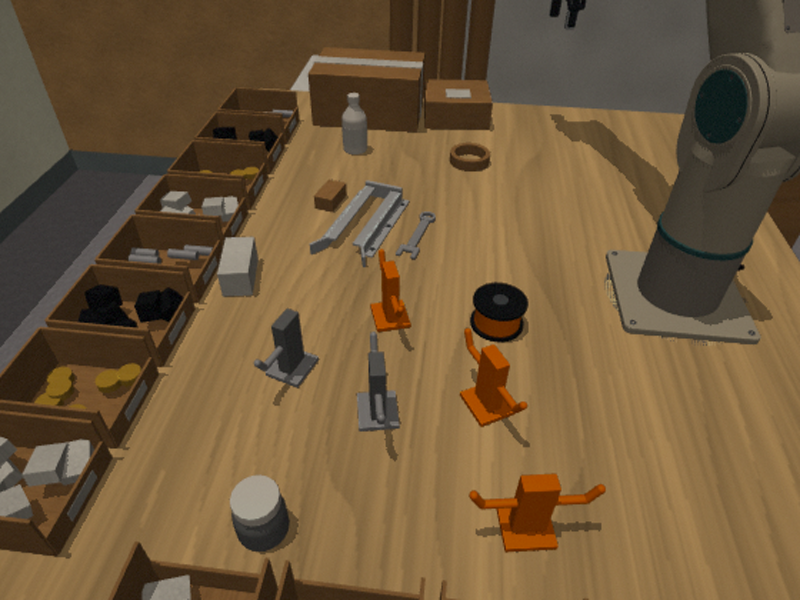

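View pics/top0b.png

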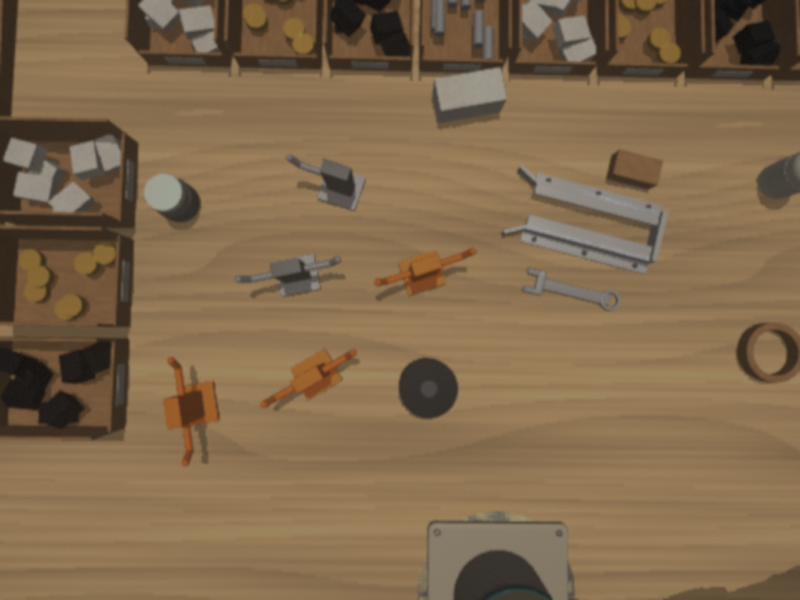

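The grey double hanger is at top px (207,191) and side px (262,269). These could be mistaken for it:
- Orange doubles at top (296,190), (217,262) and (133,286).
- The grey single at top (238,121) and side (202,243).

The track is at top (414,155), with its mouth pointing left. I'll triangulate next and check a close crop.

```bash
cat > h.py <<'E'
import numpy as np,cv2
from rig import telemetry, viewer, job, arm
from scipy.spatial.transform import Rotation as Rn
def cam(n,s=None):
    p=viewer.camera_params(n);K=np.array(p['intrinsics'])
    if n!='wrist': return K,np.array(p['R']),np.array(p['t'])
    s=s or telemetry.state()
    T=np.eye(4);T[:3,:3]=Rn.from_euler('xyz',s['orientation']).as_matrix();T[:3,3]=s['tool_pos']
    M=np.linalg.inv(T@np.array(p['T_tool_cam']));return K,M[:3,:3],M[:3,3]
def ray(c,uv):
    K,R,t=c;d=R.T@np.linalg.inv(K)@np.array([uv[0],uv[1],1.]);return -R.T@t,d/np.linalg.norm(d)
def tri(L):
    A=np.zeros((3,3));b=np.zeros(3);rs=[ray(c,u) for c,u in L]
    for o,d in rs: P=np.eye(3)-np.outer(d,d);A+=P;b+=P@o
    X=np.linalg.solve(A,b);return X,[float(np.linalg.norm((np.eye(3)-np.outer(d,d))@(X-o))*1e3) for o,d in rs]
def onz(c,uv,z):
    o,d=ray(c,uv);return o+d*(z-o[2])/d[2]
def proj(c,X):
    K,R,t=c;p=K@(R@np.asarray(X)+t);return p[:2]/p[2]
E
python3 - <<'E'
from h import *
np.set_printoptions(precision=4,suppress=True)
S,T=cam('side'),cam('top')
for n,s,t in(('dbl',(262.2,269.2),(207.1,191.2)),('sgl',(201.9,242.9),(238.1,121.4)),('track',(252.2,150.7),(414,155.2)),('mouth',(241.9,175.5),(370.2,144.4)),('orange near',(276.6,205.3),(295.7,190.6))):
    X,e=tri([(S,s),(T,t)]);print(n,X,np.round(e,1))
a=cv2.imread('pics/side0.png')[215:315,225:325];b=cv2.imread('pics/top0.png')[145:245,157:257]
c=cv2.imread('pics/top0.png')[100:200,340:480]
cv2.imwrite('pics/crop1.png',np.hstack([cv2.resize(x,None,fx=k,fy=k,interpolation=cv2.INTER_CUBIC) for x,k in((a,3.8),(b,3.8))]))
cv2.imwrite('pics/crop2.png',cv2.resize(c,None,fx=5.5,fy=5.5,interpolation=cv2.INTER_CUBIC))
E
```

```text
dbl [0.4663 0.299  0.0496] [3.5 3.5]
sgl [0.6068 0.2395 0.042 ] [4.1 4.1]
track [ 0.5578 -0.1393  0.0165] [5.2 5.2]
mouth [ 0.577  -0.0484 -0.0008] [1.4 1.4]
orange near [0.4656 0.1183 0.0535] [1.2 1.2]
```

View pics/crop1.png

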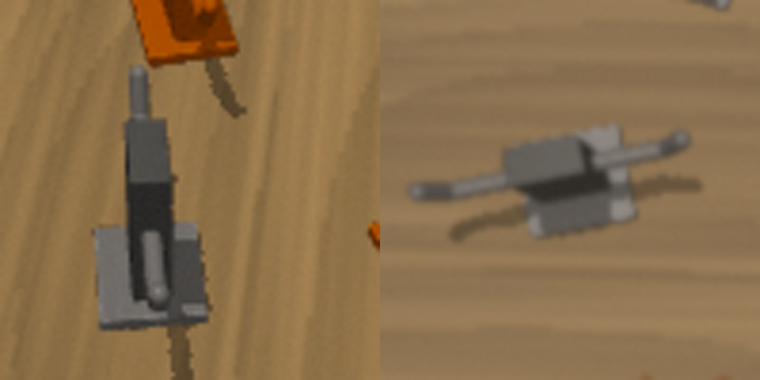

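View pics/crop2.png

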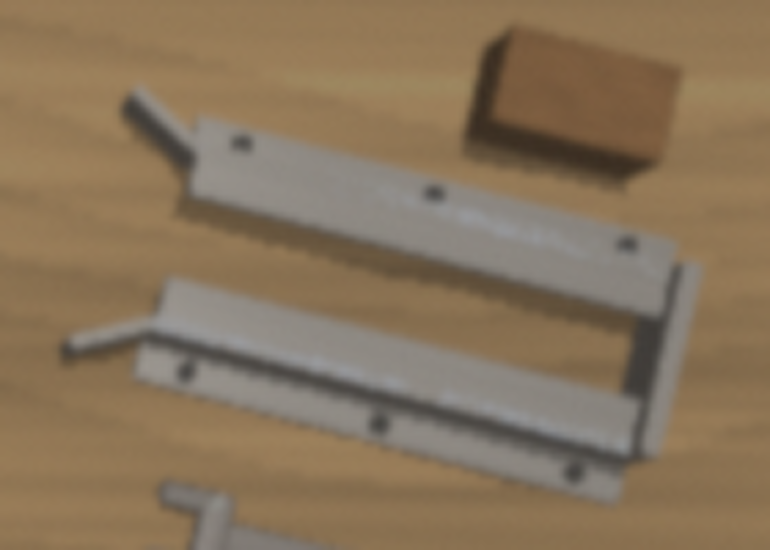

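The crop shows a grey block with hooks at both ends, so this is the right hanger. Next: yaw values from the top view.

```bash
python3 - <<'E'
from h import *
np.set_printoptions(precision=4,suppress=True)
T=cam('top')
f=lambda p,z,k,o:onz(T,np.array(p)/k+np.array(o)-.4,z)
a,b=f((415,190),.083,3.8,(157,145)),f((682,140),.083,3.8,(157,145))
d=a-b;print('hooks',a,b,'mid',(a+b)/2,'len',np.linalg.norm(d),'yaw',np.degrees(np.arctan2(d[1],d[0])))
c=[f(p,.022,5.5,(340,100)) for p in((190,193),(665,318),(175,278),(640,402))]
for i in(0,2):
    d=c[i]-c[i+1];print('lip',c[i],c[i+1],np.linalg.norm(d),np.degrees(np.arctan2(d[1],d[0])))
print('mouth',(c[0]+c[2])/2,'gap',np.linalg.norm(c[0]-c[2]))
s=telemetry.state();print(np.degrees(s['orientation']),s['q'])
E
```

```text
hooks [0.4545 0.1785 0.083 ] [0.483  0.0407 0.083 ] mid [0.4688 0.1096 0.083 ] len 0.14066685729490416 yaw 101.66938319951764
lip [ 0.5943 -0.051   0.022 ] [ 0.5485 -0.2381  0.022 ] 0.19258175468866423 76.2604234116251
lip [ 0.5605 -0.0451  0.022 ] [ 0.5152 -0.2277  0.022 ] 0.18815577229984373 76.05822027746233
mouth [ 0.5774 -0.0481  0.022 ] gap 0.034283959112873186
[179.9938  -0.0038  16.3724] [ 1.2192  0.6283  0.0385  1.5174 -0.027   0.9963 -0.02  ]
```

```bash
python3 - <<'E'
from h import *
np.set_printoptions(precision=4,suppress=True)
T=cam('top');S=cam('side')
f=lambda p,z:onz(T,np.array(p)/3.8+np.array((157,145))-.4,z)
a,b=f((35,190),.083),f((302,140),.083)
d=a-b;print('hooks',a,b,'mid',(a+b)/2,np.linalg.norm(d),'yaw',np.degrees(np.arctan2(d[1],d[0])))
q=[f(p,.1) for p in((122,150),(205,137),(212,172),(130,186))];print('block top',np.mean(q,0))
g=lambda p,z:onz(S,np.array(p)/3.8+np.array((225,215))-.4,z)
print('side foot corners z8',[g(p,.008) for p in((98,228),(198,224),(208,318),(100,325))])
print('side block top',np.mean([g(p,.1) for p in((127,122),(165,120),(170,182),(130,184))],0))
E
```

```text
hooks [0.4511 0.3729 0.083 ] [0.4794 0.2371 0.083 ] mid [0.4653 0.305  0.083 ] 0.1387111400500471 yaw 101.76008642393072
block top [0.4651 0.3027 0.1   ]
side foot corners z8 [array([0.4968, 0.2814, 0.008 ]), array([0.445, 0.272, 0.008]), array([0.4329, 0.3305, 0.008 ]), array([0.4855, 0.3415, 0.008 ])]
side block top [0.4657 0.3061 0.1   ]
```

```bash
cat >> h.py <<'E'
def plan(goal,psi,n,polar=True):
    s=telemetry.state();p=np.array(s['tool_pos']);y0=np.degrees(s['orientation'][2])
    goal=np.array(goal);dy=(psi-y0+180)%360-180;out=[]
    a0,a1=np.arctan2(p[1],p[0]),np.arctan2(goal[1],goal[0]);r0,r1=np.hypot(*p[:2]),np.hypot(*goal[:2])
    cur=p.copy();y=y0
    for i in range(1,n+1):
        f=i/n
        if polar: a=a0+f*(a1-a0);r=r0+f*(r1-r0);w=np.array([r*np.cos(a),r*np.sin(a),p[2]+f*(goal[2]-p[2])])
        else: w=p+f*(goal-p)
        R=Rn.from_euler('xyz',[np.pi,0,np.radians(y)]).as_matrix()
        v=R.T@(w-cur)*1e3;out.append([1]+[round(float(x),1) for x in v]+[round(-dy/n,2)]);cur=w;y+=dy/n
    return out
E
python3 -c "
from h import *
for r in plan((.577,-.048,.28),76.2,15):print(r)"
```

```text
[1, 51.7, -6.8, -2.3, np.float64(-3.99)]
[1, 51.2, -7.3, -2.3, np.float64(-3.99)]
[1, 50.7, -7.9, -2.3, np.float64(-3.99)]
[1, 50.3, -8.4, -2.3, np.float64(-3.99)]
[1, 49.8, -8.9, -2.3, np.float64(-3.99)]
[1, 49.3, -9.3, -2.3, np.float64(-3.99)]
[1, 48.9, -9.8, -2.3, np.float64(-3.99)]
[1, 48.4, -10.3, -2.3, np.float64(-3.99)]
[1, 47.9, -10.8, -2.3, np.float64(-3.99)]
[1, 47.4, -11.2, -2.3, np.float64(-3.99)]
[1, 46.9, -11.6, -2.3, np.float64(-3.99)]
[1, 46.4, -12.1, -2.3, np.float64(-3.99)]
[1, 45.9, -12.5, -2.3, np.float64(-3.99)]
[1, 45.4, -12.9, -2.3, np.float64(-3.99)]
[1, 44.9, -13.3, -2.3, np.float64(-3.99)]
```

Request:
drive_tool(series=[[1, 52, -7, -2, -4], [1, 51, -7, -2, -4], [1, 51, -8, -2, -4], [1, 50, -8, -2, -4], [1, 50, -9, -2, -4], [1, 49, -9, -2, -4], [1, 49, -10, -2, -4], [1, 48, -10, -3, -4], [1, 48, -11, -3, -4], [1, 47, -11, -3, -4], [1, 47, -12, -3, -4], [1, 46, -12, -3, -4], [1, 46, -12, -2, -4], [1, 45, -13, -2, -4], [1, 45, -13, -2, -4], [1, 0, 0, 0, 0]])

```text
clock: 2.8
tool_pos: [0.5767, -0.0436, 0.2809]
orientation: [3.141, -0.003, 1.341]
wrist_force: [0.2, -0.2, 0.4]
opening: 0.0854
```

```bash
python3 - <<'E'
from h import *
np.set_printoptions(precision=4,suppress=True)
s=telemetry.state();im=viewer.read_camera('wrist');print(s['tool_pos'],np.degrees(s['orientation']),s['q'])
W=cam('wrist',s);np.savez('w1.npz',K=W[0],R=W[1],t=W[2])
cv2.imwrite('pics/w1.png',cv2.resize(im[:,:,::-1],(800,600)))
for l in('track','track_mouth'):
  for r in viewer.mark_of('wrist',l):print(l,r['uv'],r['confidence'],onz(W,r['uv'],0))
E
```

```text
[ 0.5767 -0.0436  0.2809] [179.9819  -0.1827  76.8336] [ 0.2129  0.497  -0.2813  1.6742  0.1553  0.9914 -0.351 ]
track [288.6, 241.5] 0.74 [ 0.559  -0.1456  0.    ]
```

View pics/w1.png

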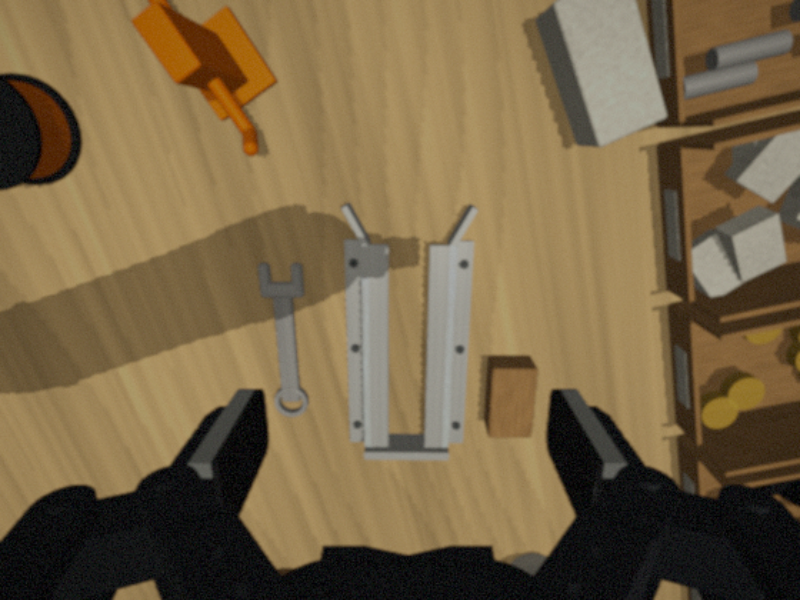

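The track is centred in the picture with its mouth at about (409,243) scaled and the stop at about (406,445). There's a wrench on the left and a wood block on the right.

```bash
python3 - <<'E'
from h import *
np.set_printoptions(precision=4,suppress=True)
w=np.load('w1.npz');W=(w['K'],w['R'],w['t'])
f=lambda p:onz(W,np.array(p)/(800/560)-.15,.022)
im=cv2.imread('pics/w1.png');cv2.imwrite('pics/w1c.png',cv2.resize(im[190:480,320:500],None,fx=2,fy=2,interpolation=cv2.INTER_CUBIC))
c=[f(p) for p in((389,243),(388.5,447),(430,241),(424.5,447))]
for i in(0,2):
    d=c[i]-c[i+1];print(c[i],c[i+1],np.linalg.norm(d),np.degrees(np.arctan2(d[1],d[0])))
print((c[0]+c[2])/2,np.linalg.norm(c[0]-c[2]))
# overlay model for hypothesis
def ov(m,psi,name):
    a=np.radians(psi);ex=np.array([np.cos(a),np.sin(a),0]);ey=np.array([-ex[1],ex[0],0]);o=np.array([*m,0])-.1*ex
    I=cv2.resize(im[190:480,320:500],None,fx=2,fy=2,interpolation=cv2.INTER_CUBIC)
    for seg in(((.1,.017,.022),(-.1,.017,.022)),((.1,-.017,.022),(-.1,-.017,.022)),((.1,-.017,.022),(.1,.017,.022)),((-.092,-.033,.03),(-.092,.033,.03)),((.13,.05,.022),(.1,.033,.022)),((.13,-.05,.022),(.1,-.033,.022))):
        q=[tuple(int(v) for v in ((proj(W,o+x*ex+y*ey+np.array([0,0,z]))+.15)*800/560-[320,190])*2) for x,y,z in seg]
        cv2.line(I,q[0],q[1],(0,0,255),1)
    return I
I=np.hstack([ov((.5772,-.0475),76.2,'')]*1)
cv2.imwrite('pics/w1o.png',I)
E
```

```text
[ 0.5626 -0.0435  0.022 ] [ 0.5159 -0.232   0.022 ] 0.1941622057593202 76.07081042047439
[ 0.5953 -0.0495  0.022 ] [ 0.5487 -0.2396  0.022 ] 0.19581713626027963 76.21428767102924
[ 0.579  -0.0465  0.022 ] 0.03325929841285594
```

View pics/w1o.png

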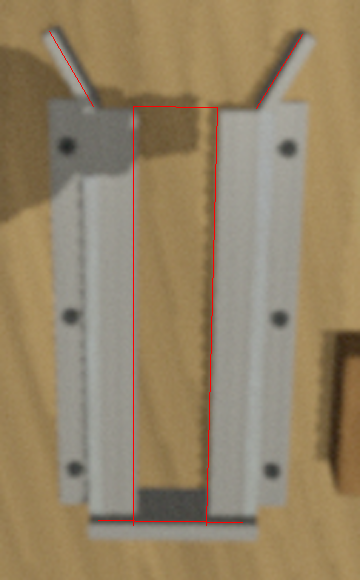

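The model overlay fits within about 1 to 2 mm: mouth at (0.578, -0.047), yaw 76.2°. Next, the hanger.

```bash
python3 -c "
from h import *
for r in plan((.4655,.304,.24),101.8,8):print(*r)"
```

```text
1 46.6 -12.0 5.0 -3.19
1 46.0 -13.2 5.0 -3.19
1 45.4 -14.4 5.0 -3.19
1 44.8 -15.6 5.0 -3.19
1 44.1 -16.8 5.0 -3.19
1 43.4 -17.9 5.0 -3.19
1 42.7 -19.0 5.0 -3.19
1 41.9 -20.1 5.0 -3.19
```

Request:
drive_tool(series=[[1, 47, -12, 5, -3], [1, 46, -13, 5, -3], [1, 45, -14, 5, -3], [1, 45, -16, 5, -3.5], [1, 44, -17, 5, -3], [1, 43, -18, 5, -3], [1, 43, -19, 5, -3.5], [1, 42, -20, 5, -3], [1, 0, 0, 0, 0]])

```text
clock: 4.08
tool_pos: [0.4654, 0.3086, 0.2401]
orientation: [-3.14, -0.002, 1.774]
wrist_force: [-0.3, -0.6, 0.7]
opening: 0.0854
```

```bash
python3 - <<'E'
from h import *
np.set_printoptions(precision=4,suppress=True)
s=telemetry.state();im=viewer.read_camera('wrist');print(s['tool_pos'],np.degrees(s['orientation']),s['q'])
W=cam('wrist',s);np.savez('w2.npz',K=W[0],R=W[1],t=W[2])
m=[(r['uv'],r['confidence']) for r in viewer.mark_of('wrist','double_hanger_center')]
print(m);X,e=tri([(W,m[0][0]),(cam('side'),(262.2,269.2)),(cam('top'),(207.1,191.2))]);print(X,e)
I=cv2.resize(im[:,:,::-1],(800,600))
a=np.radians(101.8);ex=np.array([np.cos(a),np.sin(a),0]);ey=np.array([-ex[1],ex[0],0]);o=np.array([.4655,.304,0])
def poly(x,y,z):
    q=np.array([(proj(W,o+i*x*ex+j*y*ey+np.array([0,0,z]))+.15)*800/560 for i,j in((1,1),(1,-1),(-1,-1),(-1,1))]).astype(int)
    cv2.polylines(I,[q],True,(0,0,255),1)
poly(.02,.01,.1);poly(.03,.027,.008);poly(.074,0,.085)
cv2.imwrite('pics/w2.png',I)
E
```

```text
[0.4654 0.3086 0.2401] [-179.937    -0.0931  101.628 ] [-0.3634  0.5282 -0.4098  1.7748  0.2584  0.8921 -0.6838]
[([130.2, 185.2], 0.93), ([255.4, 342.7], 0.83), ([283.4, 185.4], 0.73)]
[0.4268 0.3162 0.1355] [66.90219075375876, 53.761874107016986, 41.79356601930749]
```

View pics/w2.png

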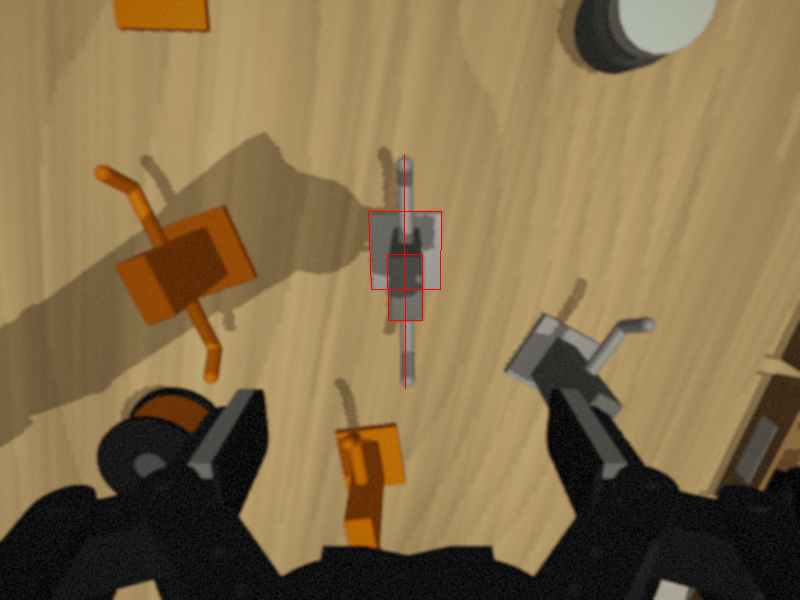

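Overlaying the model on the wrist picture at heights 8, 85 and 100 mm matches well: block top at (405,287) scaled, hooks at (405,160) and (407,383). That confirms the pose and the heights. Descending to grip.

Request:
drive_tool(series=[[1, -4.5, -1, 20, 0], [1, 0, 0, 50, 0], [1, 0, 0, 50, 0], [1, 0, 0, 40, 0], [1, 0, 0, 20, 0], [1, 0, 0, 0, 0], [0, 0, 0, 0, 0], [0, 0, 0, 0, 0], [0, 0, 0, 0, 0], [0, 0, 0, 0, 0], [0, 0, 0, 0, 0], [0, 0, 0, 0, 0]], grip_force=60)

```text
clock: 5.68
tool_pos: [0.4672, 0.3016, 0.0608]
orientation: [3.141, 0.0, 1.769]
wrist_force: [-2.1, -1.6, 6.3]
opening: 0.0192
```

```bash
python3 - <<'E'
from h import *
np.set_printoptions(precision=4,suppress=True)
s=telemetry.state();im=viewer.read_camera('wrist');print(s['tool_pos'],np.degrees(s['orientation']),s['opening'],s['wrist_force'])
cv2.imwrite('pics/w3.png',im[:,:,::-1])
E
```

```text
[0.4672 0.3016 0.0608] [179.9842   0.0113 101.3801] 0.01916060270752677 [-2.1272 -1.5672  6.3081]
```

View pics/w3.png

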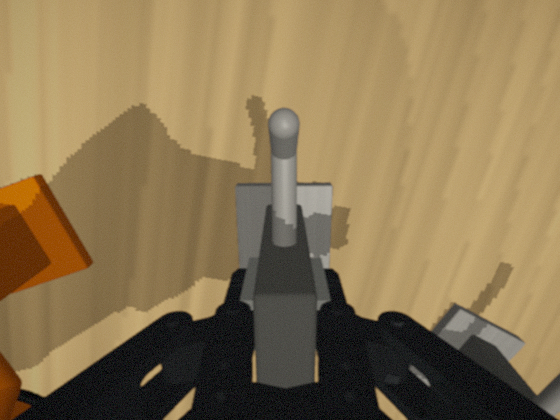

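Gripped at 19.2 mm opening. Next: lift, then carry to just outside the flare.

Request:
drive_tool(series=[[0, 0, 0, -20, 0], [0, 0, 0, -50, 0], [0, 0, 0, -60, 0], [0, 0, 0, 0, 0]])

```text
clock: 6.22
tool_pos: [0.4695, 0.3037, 0.1944]
orientation: [3.133, -0.004, 1.769]
wrist_force: [-0.8, 0.6, -3.7]
opening: 0.0195
```

```bash
python3 - <<'E'
from h import *
np.set_printoptions(precision=4,suppress=True)
s=telemetry.state();print(s['tool_pos'],s['opening'],s['wrist_force'])
for r in plan((.590,.0015,.18),76.2,9):print(*r)
E
```

```text
[0.4695 0.3037 0.1944] 0.019529754990018036 [-0.8439  0.6345 -3.7287]
1 -32.4 15.2 1.6 2.8
1 -32.8 14.8 1.6 2.8
1 -33.2 14.4 1.6 2.8
1 -33.6 14.0 1.6 2.8
1 -34.0 13.5 1.6 2.8
1 -34.5 13.1 1.6 2.8
1 -34.9 12.7 1.6 2.8
1 -35.2 12.2 1.6 2.8
1 -35.6 11.7 1.6 2.8
```

Request:
drive_tool(series=[[0, -32, 15, 0, 2.8], [0, -33, 15, 0, 2.8], [0, -33, 14, 0, 2.8], [0, -34, 14, 2, 2.8], [0, -34, 14, 2, 2.8], [0, -34, 13, 2, 2.8], [0, -35, 13, 2, 2.8], [0, -35, 12, 2, 2.8], [0, -35, 12, 2, 2.8], [0, 0, 0, 0, 0], [0, 0, 0, 0, 0], [0, 0, 0, 0, 0]])

```text
clock: 7.72
tool_pos: [0.5876, 0.0022, 0.1777]
orientation: [-3.14, -0.001, 1.332]
wrist_force: [0.8, 0.6, -1.7]
opening: 0.0191
```

```bash
cat > look.py <<'E'
from h import *
import sys
np.set_printoptions(precision=4,suppress=True)
n=sys.argv[1]
s=telemetry.state();print(s['tool_pos'],np.degrees(s['orientation']),s['opening'],s['wrist_force'],s['clock'])
psi=76.2;a=np.radians(psi);ex=np.array([np.cos(a),np.sin(a)]);ey=np.array([-ex[1],ex[0]])
d=np.array(s['tool_pos'])[:2]-np.array([.578,-.047])+.1*ex;print('track frame TCP mm',d@ex*1e3,d@ey*1e3,'yaw err',np.degrees(s['orientation'][2])-psi)
im=viewer.read_camera('wrist');cv2.imwrite(f'pics/{n}w.png',im[:,:,::-1])
A=viewer.read_camera('top')[80:260,300:500,::-1];B=viewer.read_camera('side')[90:270,170:370,::-1]
cv2.imwrite(f'pics/{n}ts.png',cv2.resize(np.hstack([A,B]),(800,360),interpolation=cv2.INTER_CUBIC))
E
python3 look.py e1
```

```text
[0.5876 0.0022 0.1777] [-179.9271   -0.0381   76.3138] 0.019117017929375688 [ 0.8273  0.573  -1.7182] 7.725
track frame TCP mm 150.09018955135554 2.4408391647012784 yaw err 0.11376789315231406
```

View pics/e1w.png

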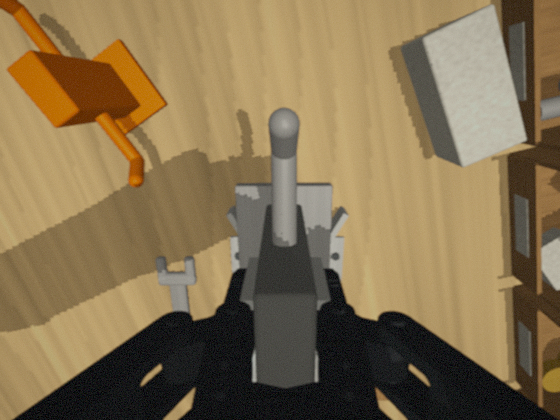

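View pics/e1ts.png

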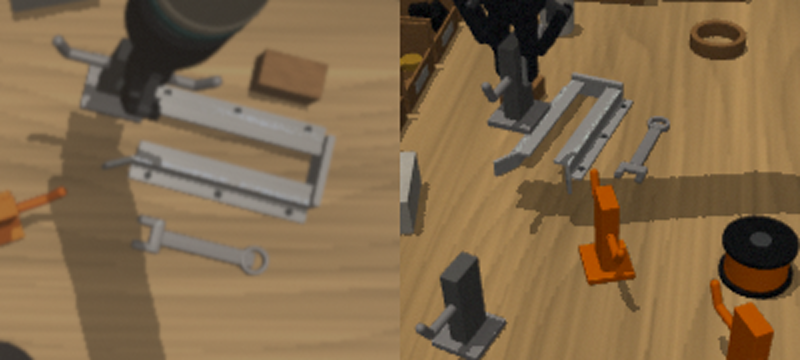

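The hanger is upright between the flares. It needs about +2.5 mm in tool y, so I'll correct that and lower it.

Request:
drive_tool(series=[[0, 0, 2.5, 0, 0], [0, 0, 0, 40, 0], [0, 0, 0, 40, 0], [0, 0, 0, 25, 0], [0, 0, 0, 8, 0], [0, 0, 0, 0, 0], [0, 0, 0, 0, 0]])

```text
clock: 8.75
tool_pos: [0.5916, 0.0, 0.0666]
orientation: [3.139, -0.001, 1.329]
wrist_force: [-0.1, -0.1, -2.7]
opening: 0.0195
```

```bash
python3 look.py e2
```

```text
[0.5916 0.     0.0666] [179.8646  -0.0431  76.1742] 0.019477813354309224 [-0.1108 -0.0776 -2.7058] 8.75
track frame TCP mm 148.91960708576354 -1.9800571273158842 yaw err -0.025817434619668234
```

View pics/e2w.png

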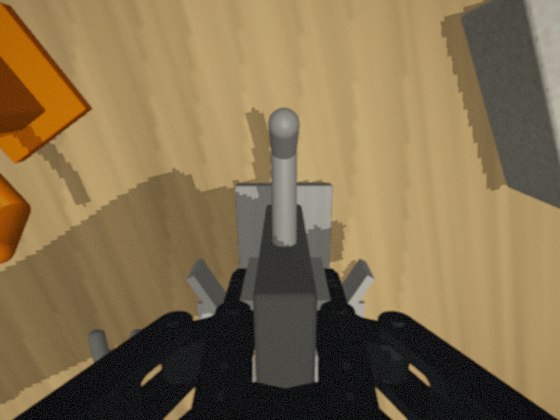

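View pics/e2ts.png

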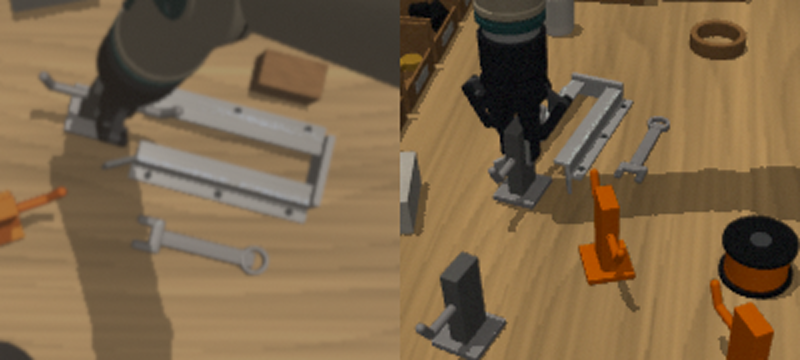

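The flare is centred about 2 mm to the image's left (its tips are at 190 and 372), which agrees with the track frame reading of -2.0 mm. Correct, lower 4 mm and start in.

Request:
drive_tool(series=[[0, 0, -1.5, 4, 0], [0, 0, 0, 0, 0], [0, -10, 0, 0, 0], [0, -10, 0, 0, 0], [0, -10, 0, 0, 0], [0, -10, 0, 0, 0], [0, -10, 0, 0, 0], [0, 0, 0, 0, 0]])

```text
clock: 9.9
tool_pos: [0.5768, -0.0498, 0.0613]
orientation: [-3.141, 0.001, 1.327]
wrist_force: [0.1, -1.1, -3.7]
opening: 0.0197
```

```bash
python3 look.py e3
```

```text
[ 0.5768 -0.0498  0.0613] [-179.992     0.046    76.0595] 0.01968960882116369 [ 0.1481 -1.0713 -3.6684] 9.9
track frame TCP mm 96.9624513403131 0.5172492483616268 yaw err -0.14048137722970466
```

View pics/e3w.png

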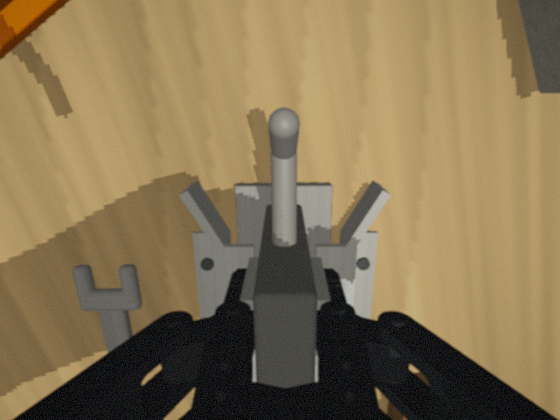

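View pics/e3ts.png

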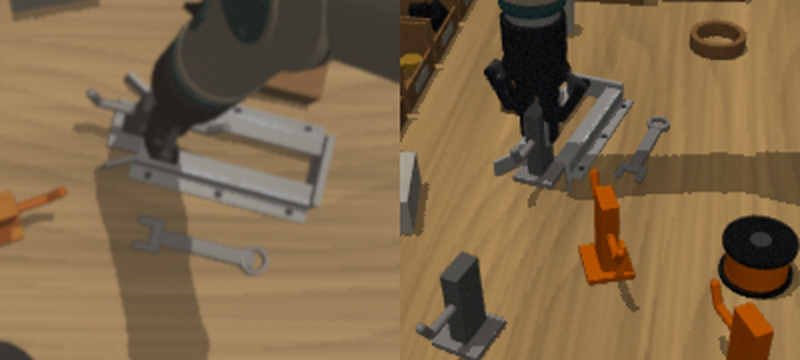

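The foot is going in under the lips: they cover it below row 243, it is centred, and the side force is about 0. Continue.

Request:
drive_tool(series=[[0, -12, 0, 0, 0], [0, -12, 0, 0, 0], [0, -12, 0, 0, 0], [0, -12, 0, 0, 0], [0, -12, 0, 0, 0], [0, -12, 0, 0, 0], [0, -12, 0, 0, 0], [0, -12, 0, 0, 0], [0, -12, 0, 0, 0], [0, -12, 0, 0, 0], [0, -12, 0, 0, 0], [0, -12, 0, 0, 0], [0, 0, 0, 0, 0]])

```text
clock: 11.68
tool_pos: [0.5422, -0.1898, 0.0613]
orientation: [-3.141, 0.001, 1.327]
wrist_force: [0.0, 0.6, -3.2]
opening: 0.0191
```

```bash
python3 look.py e4
```

```text
[ 0.5422 -0.1898  0.0613] [-179.9903    0.0482   76.0468] 0.0191361007175166 [ 0.0488  0.5505 -3.2119] 11.675
track frame TCP mm -47.1965124415868 0.7552833796353093 yaw err -0.15318030001832028
```

View pics/e4w.png

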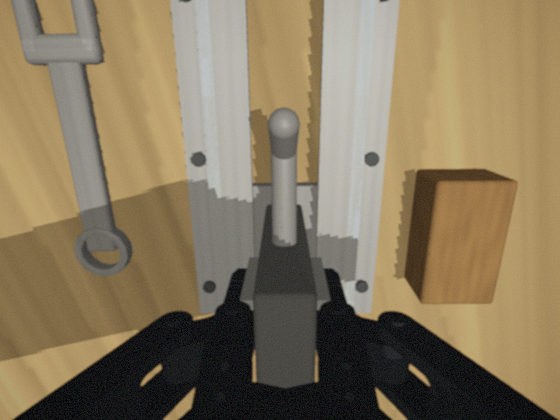

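The foot is under both lips and about 17 mm remain. I'll creep the rest and watch the force.

Request:
drive_tool(series=[[0, -6, 0, 0, 0], [0, -6, 0, 0, 0], [0, -2, 0, 0.5, 0], [0, 0, 0, 0, 0]])

```text
clock: 12.32
tool_pos: [0.5392, -0.2022, 0.0609]
orientation: [-3.142, 0.0, 1.329]
wrist_force: [-0.9, -2.2, -0.6]
opening: 0.0191
```

Request:
drive_tool(series=[[0, -1.5, 0, 0, 0], [0, 0, 0, 0, 0]])

```text
clock: 12.58
tool_pos: [0.5392, -0.2029, 0.0609]
orientation: [3.141, -0.0, 1.33]
wrist_force: [0.6, 0.1, -1.8]
opening: 0.0192
```

Request:
drive_tool(series=[[0, -1, 0, 0, 0], [0, 0, 0, 0, 0]])

```text
clock: 12.82
tool_pos: [0.539, -0.2039, 0.0609]
orientation: [3.141, -0.0, 1.33]
wrist_force: [0.2, 1.3, -1.7]
opening: 0.0192
```

Request:
drive_tool(series=[[0, -1, 0, 0, 0], [0, 0, 0, 0, 0]])

```text
clock: 13.08
tool_pos: [0.5387, -0.2051, 0.0609]
orientation: [3.141, -0.0, 1.329]
wrist_force: [1.2, 2.1, -1.2]
opening: 0.0193
```

Request:
drive_tool(series=[[0, -1, 0, 0, 0], [0, 0, 0, 0, 0]])

```text
clock: 13.32
tool_pos: [0.5384, -0.2061, 0.0609]
orientation: [3.141, -0.0, 1.329]
wrist_force: [-0.5, 0.9, -1.1]
opening: 0.0195
```

Request:
drive_tool(series=[[0, -1, 0, 0, 0], [0, 0, 0, 0, 0]])

```text
clock: 13.58
tool_pos: [0.5381, -0.2071, 0.0609]
orientation: [3.141, -0.0, 1.329]
wrist_force: [-0.1, 1.7, 0.2]
opening: 0.0197
```

Request:
drive_tool(series=[[0, -1, 0, 0, 0], [0, 0, 0, 0, 0]])

```text
clock: 13.82
tool_pos: [0.5379, -0.2078, 0.0609]
orientation: [3.141, -0.0, 1.329]
wrist_force: [0.1, 2.9, -0.4]
opening: 0.0193
```

Request:
drive_tool(series=[[0, -1, 0, 0, 0], [0, 0, 0, 0, 0]])

```text
clock: 14.08
tool_pos: [0.5379, -0.2079, 0.0609]
orientation: [3.141, -0.001, 1.33]
wrist_force: [1.0, 5.7, 1.1]
opening: 0.0195
```

Request:
drive_tool(series=[[0, -1, 0, 0, 0], [0, 0, 0, 0, 0]])

```text
clock: 14.32
tool_pos: [0.5379, -0.2081, 0.0609]
orientation: [3.141, -0.002, 1.33]
wrist_force: [1.6, 6.5, 1.3]
opening: 0.019
```

Request:
drive_tool(series=[[0, -1, 0, 0, 0], [0, 0, 0, 0, 0]])

```text
clock: 14.58
tool_pos: [0.5378, -0.2082, 0.061]
orientation: [3.141, -0.003, 1.331]
wrist_force: [1.4, 8.5, 2.2]
opening: 0.0195
```

```bash
python3 look.py e5
```

```text
[ 0.5378 -0.2082  0.061 ] [179.9832  -0.1937  76.2363] 0.01951483007494671 [1.4084 8.4741 2.2209] 14.575
track frame TCP mm -66.10406943541015 0.5597757561904024 yaw err 0.03627712251974913
```

View pics/e5w.png

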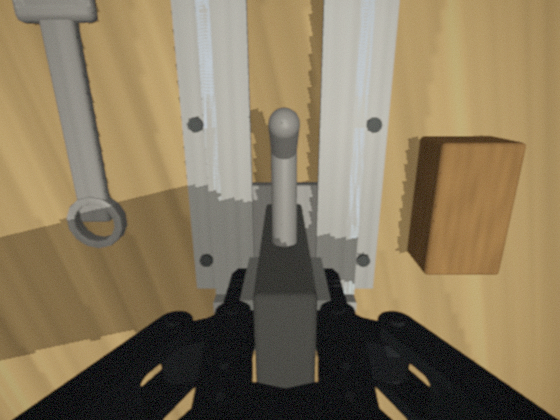

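Motion has stopped while the force rose to 8.5 N along +y: the foot is against the stop, and the bench carries its weight. I'll ease the push and half-open the gripper, keeping clear of the wood block. Then I'll lift straight up.

Request:
drive_tool(series=[[0, 1.5, 0, 0, 0], [0.5, 0, 0, 0, 0], [0.5, 0, 0, 0, 0], [0.5, 0, 0, 0, 0], [0.5, 0, 0, 0, 0]])

```text
clock: 15.35
tool_pos: [0.5373, -0.21, 0.0608]
orientation: [3.142, 0.0, 1.329]
wrist_force: [0.7, 0.3, -0.6]
opening: 0.0426
```

Request:
drive_tool(series=[[0.5, 0, 0, -10, 0], [0.5, 0, 0, -30, 0], [0.5, 0, 0, -50, 0], [0.5, 0, 0, -50, 0], [0.5, 0, 0, -40, 0], [0.5, 0, 0, 0, 0]])

```text
clock: 16.1
tool_pos: [0.5395, -0.21, 0.2451]
orientation: [3.134, 0.001, 1.329]
wrist_force: [0.7, 0.4, -0.4]
opening: 0.0429
```

```bash
python3 look.py e6; python3 - <<'E'
import cv2,numpy as np
from h import *
s=telemetry.state();W=cam('wrist',s);I=cv2.resize(cv2.imread('pics/e6w.png'),(800,600))
a=np.radians(76.2);ex=np.array([np.cos(a),np.sin(a),0]);ey=np.array([-ex[1],ex[0],0]);o=np.array([.578,-.047,0])-.1*ex-.062*ex
def poly(x,y,z,x0=0):
    q=np.array([(proj(W,o+(x0+i*x)*ex+j*y*ey+np.array([0,0,z]))+.15)*800/560 for i,j in((1,1),(1,-1),(-1,-1),(-1,1))]).astype(int)
    cv2.polylines(I,[q],True,(0,0,255),1)
poly(.02,.01,.1);poly(.03,.027,.008);poly(.074,0,.085)
cv2.imwrite('pics/e6o.png',I)
E
```

```text
[ 0.5395 -0.21    0.2451] [179.546    0.0521  76.1655] 0.042870787193549274 [ 0.7457  0.4172 -0.4259] 16.1
track frame TCP mm -67.43235819946342 -1.5282869096737426 yaw err -0.03453229947170655
```

View pics/e6o.png

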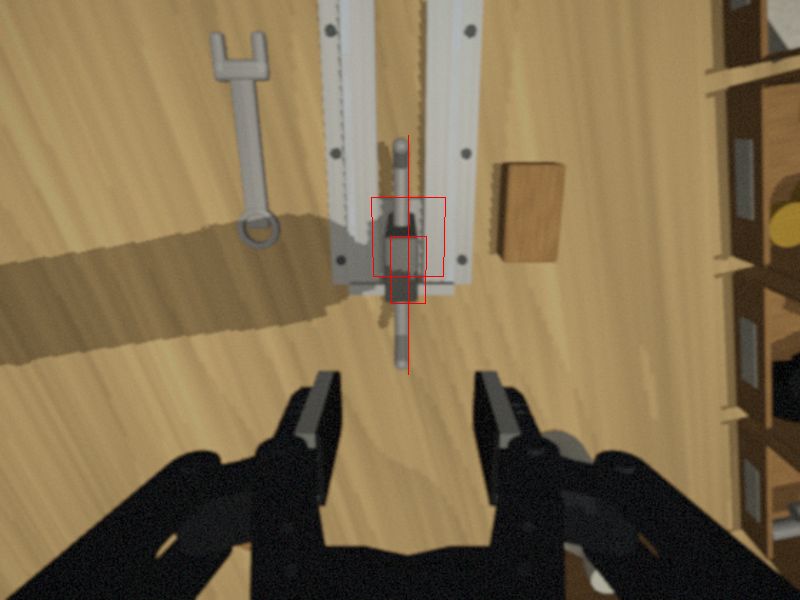

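View pics/e6ts.png

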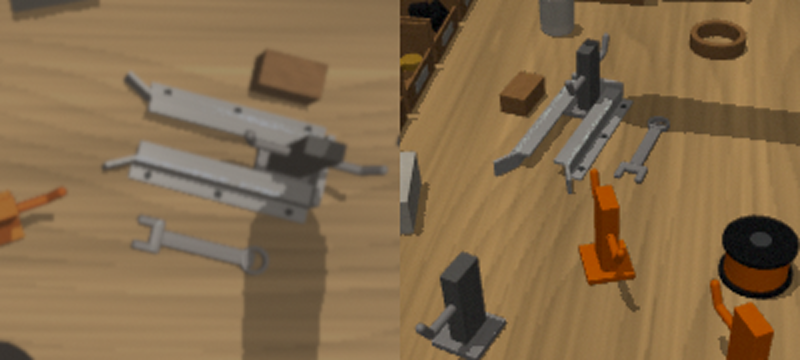

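The overlay is offset because the arm was still moving. I'll let it settle, then check the hanger relative to the track in the same picture.

Request:
drive_tool(series=[[0.5, -40, 0, -20, 0], [0.5, -40, 0, 0, 0], [0.5, 0, 0, 0, 0], [0.5, 0, 0, 0, 0], [0.5, 0, 0, 0, 0]])

```text
clock: 16.88
tool_pos: [0.5186, -0.2855, 0.2602]
orientation: [-3.141, -0.001, 1.332]
wrist_force: [-0.2, -0.2, -0.3]
opening: 0.043
```

```bash
python3 look.py e7; python3 - <<'E'
import cv2,numpy as np
from h import *
s=telemetry.state();im=cv2.imread('pics/e7w.png');W=cam('wrist',s)
a=np.radians(76.2);ex=np.array([np.cos(a),np.sin(a),0]);ey=np.array([-ex[1],ex[0],0]);ez=np.array([0,0,1]);
o=np.array([.578,-.047,0])-.1*ex
u=proj(W,o-.062*ex+.05*ez);x0,y0=int(u[0])-75,int(u[1])-60
k=5;C=cv2.resize(im[y0:y0+120,x0:x0+150],None,fx=k,fy=k,interpolation=cv2.INTER_CUBIC);D=C.copy()
def poly(cx,x,y,z,col):
    q=np.array([((proj(W,o+(cx+i*x)*ex+j*y*ey+z*ez)-[x0,y0])+.5)*k for i,j in((1,1),(1,-1),(-1,-1),(-1,1))]).astype(int)
    cv2.polylines(D,[q],True,col,1)
poly(-.062,.02,.01,.1,(0,0,255));poly(-.062,.03,.027,.008,(0,0,255));poly(-.062,.074,0,.085,(0,0,255))
poly(0,.1,.017,.022,(0,255,0));poly(-.096,.004,.033,.03,(255,0,0))
cv2.imwrite('pics/e7o.png',D);cv2.imwrite('pics/e7c.png',C)
print([(r['uv'],r['confidence']) for r in viewer.mark_of('wrist','double_hanger_center')],u)
t=viewer.mark_of('top','double_hanger_center');sd=viewer.mark_of('side','double_hanger_center')
T,S=cam('top'),cam('side');X0=o-.062*ex+.05*ez
pick=lambda L,c:min(L,key=lambda r:np.linalg.norm(np.array(r['uv'])-proj(c,X0)))
X,e=tri([(T,pick(t,T)['uv']),(S,pick(sd,S)['uv'])]);d=X-o;print('track frame mm',d@ex*1e3,d@ey*1e3,X[2],e)
print('single',[ (r['uv']) for n in('top','side') for r in viewer.mark_of(n,'single_hanger_center')])
E
```

```text
[ 0.5186 -0.2855  0.2602] [-179.9391   -0.0717   76.3012] 0.04298871383169778 [-0.2082 -0.1977 -0.3314] 16.875
track frame TCP mm -145.75315614574228 0.8341803246885303 yaw err 0.10118155386523142
[([284.8, 88.3], 0.65)] [284.89024926  88.96794588]
track frame mm -59.91571706946472 -5.611672904930293 0.050629674190889526 [1.2330105089511871, 1.2330105089514587]
single [[238.4, 124.1], [203.0, 241.4]]
```

View pics/e7o.png

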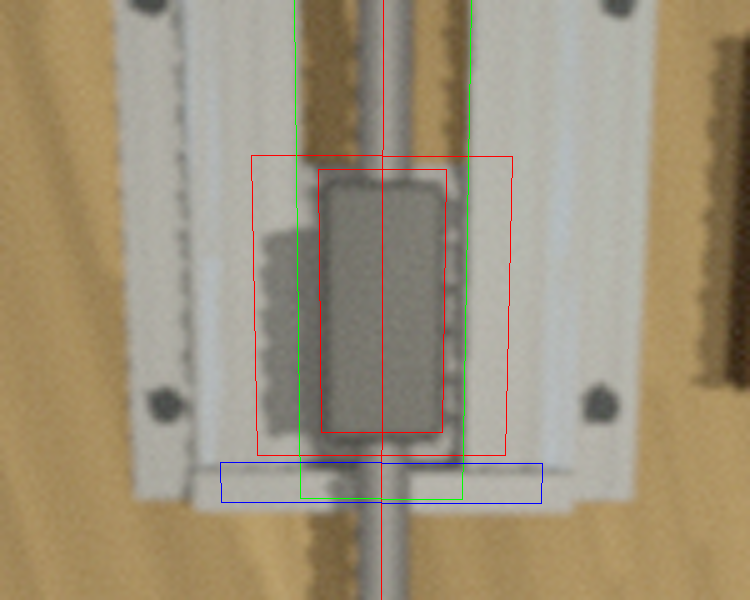

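View pics/e7c.png

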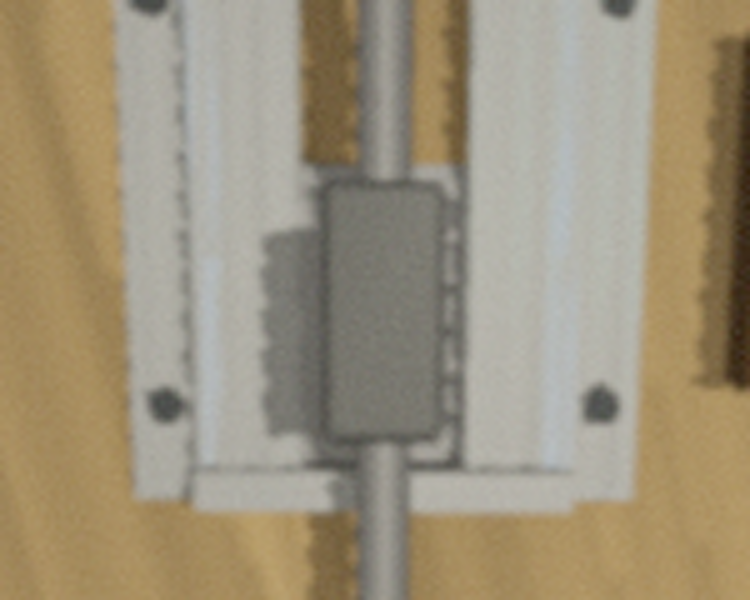

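The hanger and track are shifted by the same 7 to 8 px (5x crop) against the model. So the foot is home to within about 0.3 mm, square and under the lips. Handing in.

```bash
python3 -c "
from rig import job,telemetry
s=telemetry.state();print(s['clock'],s['wrist_force'],s['opening']);print(job.sign_off())"
```

```text
17.275 [ 0.58794181 -0.45773995 -0.23978043] 0.0426412340505861
the job is handed in; nothing more can be done
None
```

I gripped the grey double hanger and lowered it between the flares. I slid it under the lips against the closed end, let go and moved the gripper clear. The job was handed in at 17.3 s, well under the 45 s limit.

**Contact with the stop:** motion ceased while the push force rose to about 8.5 N.

**Wrist picture after release:** the hanger is square in the slot with its foot under both lips. Its rear foot edge and the stop are shifted by the same amount against the model, so it is home to within about 0.5 mm.

**Rest of the scene:** the single-hook hanger shows at the same place to within about 3 px in the networks' marks, and its picture shows no change. The wrist force was about 0 after release.

**Disagreements:**
- The networks' triangulated hanger centre (top and side cameras) read x = -60, y = -6 mm in the track frame, against -62 and 0. A 6 mm sideways offset would be right at the limit of the 66 mm channel, and the close wrist view shows the hanger centred. I took it as network and calibration error.
- The arm's own reading put the hanger at about x = -63.4 mm when it stopped, roughly 1.4 mm past nominal, which is within the calibration error.

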